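# Hold a heating block against the sprung stop

### The job

Pick up the aluminium heating block with eight small wells, lay it wells up on the bed of the steel assembly fixture with its end that has the two screw holes facing the stop pad, centred and square, and push it against the pad until the pad's pointers stand between the two white index lines (about 10 N), never driving the pad to the end of its travel. Hold it there steadily so that a colleague can drive the screws: after at least two seconds the program finishes still gripping and pressing the block, with nothing let go. Leave the other block with the two big wells, the small bottle and the small box where they are.

Things in the scene. Friction and masses are not known exactly. Their poses are not given: they have to be found in the camera images.
- heat_block: The heating block to hold: plain pale aluminium, 80 x 40 x 36 mm (x, y, z), 0.26 kg give or take a third, eight 11.5 mm wells (2 rows of 4) in its top. Loose, standing on the worktop. Origin at the centre of its underside, z up, x along its length towards the screw-hole end. At the other (-x) end the last 10 mm is a step only 24 mm high; the flat 40 mm wide sides are free to be gripped.
- block_face (a point): Centre of the heating block's +x end face (the end with two small dark screw holes): 40 mm ahead of the block's origin and 18 mm above its underside; axes as the block's.
- wide_block: The other block, to be left alone: same aluminium and same outline (80 x 40 x 36 mm with the 24 mm high step at -x) but with two big 26 mm wells. Loose. Origin at the centre of its underside. The two blocks may have swapped places.
- fixture: Assembly fixture, dark steel, fixed to the worktop: flat bed 190 x 90 mm (x, y), 10 mm thick, so its top is 10 mm above the origin, which is the centre of its underside. The fixture's x axis points along the bed towards the stop pad and rear wall. Rear wall 72 mm wide from x = 66 to 78 mm, its top 60 mm above the worktop. White index lines across both bed edges at x = 36 and 52 mm. The bed is bare from x = -95 mm up to the pad.
- pad_face (a point): Centre of the pad's front face, which looks to the fixture's -x; at rest at x = 20 mm, y = 0, z = 28 mm in the fixture's frame. It moves with the pad. Axes as the fixture's. The pad is an aluminium plate 8 mm thick (x), 46 mm wide, from 11 to 47 mm above the worktop, with a small pointer at each side above the bed, in its mid-thickness.
- stop_pad (a joint): Travel of the stop pad along the fixture's +x, in m: 0 at rest, 0.036 at its end stop. Spring of 500 N/m without preload (force = 500 x travel; 0.020 is 10 N). The pointers reach the first white line at 0.012 (6 N) and the second at 0.028 (14 N).
- dye_bottle: Small bottle with a red cap, 34 x 35 x 73 mm, loose bystander; origin at the centre of its underside.
- cover_box: Small flat carton, 50 x 50 x 22 mm, loose bystander; origin at the centre of its underside.

How it is judged:
By the outcome, as a careful person would: the job done as asked, in the order asked, and still so for the second after the job is handed in, while the arm keeps its last pose, push and grip.
It also fails if it takes over 51 s, if anything falls off the work surface, if the arm or the gripper's body presses on something with over 40 N, if the wrist force passes 120 N, or if a joint passes its speed limit or range.

### The arm

A 7-joint arm with a two-finger parallel gripper is mounted at the origin on a cart in front of the work surface, level with it; the furniture and walls round the work are solid. World frame = base frame: x ahead of the robot, y to its left, z up, the work surface at z = 0. Lengths are in m, angles in rad, forces in N, time in s.
With the tool pointing down it reaches from about 0.35 to 0.775 m from the base axis. Payload 3.1 kg.
Tool frame: the origin (TCP) lies on the centre line of the jaws, within the pads' length; the fingertips stand 22 mm ahead of it and the grasp point (between the pads) lies 3 mm ahead of it (ctrl.tips_ahead is the distance from the TCP to the fingertips, in m); z points along the fingers, y is the line along which they close (so a half turn about z gives the same grasp; the last joint's range is limited). The gripper opens to 85 mm and grips with 20 to 120 N. Pads are 22 mm wide; open, the fingers measure 114 mm over their backs; the gripper's body (76 mm by 85 mm) begins 54 mm behind the grasp point. The pads swing forward as they close: fully open they stand 13 mm farther back than shut.
Start: joints at [1.226, 0.311, 0.014, 1.512, -0.004, 1.319, -0.027], TCP at [0.164, -0.525, 0.253] pointing down, gripper open.
Joint ranges: [-2.7, 2.7], [-0.3, 1.91], [-1.27, 1.3], [0.12, 2.57], [-1.44, 4.58], [0.2, 2.03], [-3.05, 3.05]. Speed limits (rad/s): [2.79, 2.79, 3.14, 3.14, 3.14, 3.14, 3.14].

### API

Orientations are given as a unit quaternion [x, y, z, w].
In Python, from cell import telemetry, eyes, workorder, ctrl gives the robot as it stands.
- The arm moves only by the tool arm_command, never from a script. Its argument "moves" is text: rows parted by semicolons, each of 6 numbers parted by spaces: the shift along the world's x, y, z in cm, then the turn, a rotation vector about the world's x, y, z in degrees. In form: x y z rx ry rz; .... A call has 1 to 20 rows; each row is the pose to reach, as a shift and turn from the pose commanded when the call began; what a row does not reach only later rows make up. A row lasts 1/8 s, in which the tool goes at most 62.5 mm and 10.7 degrees, less where a joint would pass 70% of its speed; a pose out of reach is approached as far as the arm can. A call with a gripper value outside its range is refused whole. "gripper" is the closure, from 0 (fully open) to 1 (shut), set as the call begins (left out, the last holds). The fingers move at their own pace and stop on an object; the grip force is fixed at half the most. Time passes only in rows, so rows that repeat a pose let the fingers close. It gives the time, the measured TCP pose, the force, the opening and the grip force at its end, in the units of the state.
- telemetry.get_obs(): the state, without advancing time (a new reading comes with each control period).
- eyes.capture(name): name is "scene" or "top" or "wrist"; returns a dict with "frame" (480x640x3 uint8, red, green, blue), "range_z" (480x640 float32, m along the optical axis (not along the pixel's ray), 0 where there is no reading), "vertical_fov" (degrees; the focal length in pixels is half the picture's height over the tangent of half this angle, whatever the lens; pixels are square), "cx", "cy" (the principal point, pixels), "dist" ([k1, k2, p1, p2, k3] as OpenCV has them; the pictures are not rectified), "rvec" (rotation vector, rad) and "tvec" (3), from world to camera coordinates, as OpenCV has them. Camera axes: x right, y down, z forward; pixel columns grow to the right and rows downward; lengths in m; the calibration is good to about 2 mm. A picture is of the moment at which its call begins.
- workorder.finish_job(): hands the job in; it is judged then, once.
Trained networks look in the newest picture that a camera, given by its name, has taken for a name from the list of things; names that differ only in an ending like _2 or _b are one class to them, and where a whole thing is asked for, a point or a joint stands for the part that bears it (a point fixed in the world has none). Each returns a list of dicts, best first, with "conf" (0 to 1); they miss things now and then, are a little off and sometimes report something else, mostly with a low value. They report only what shows in the picture. A call takes as long as a camera call.
- eyes.spot_in(camera, query): "xy" ([column, row] in pixels, amid what is visible of it).
- eyes.mark_of(camera, query): "xy" ([column, row] in pixels: a listed point, or the origin of a listed thing).
The state is a dict: "time_s": time; "joint_pos": joint angles; "qvel": joint speeds; "joint_efforts": joint torques, N m; "tcp_pos": TCP position; "eef_rot": TCP orientation; "wrist_force": force on the tool from outside, world axes, zero at the start; "torque": the same for the moment, N m; "gripper_width": opening from 0.0 (shut) to 1.0 (fully open); "grip_force": force on a finger pad.
Only numpy, scipy, OpenCV 4.12 (cv2) and the standard library are available. Lean on these libraries where they do the work, as an engineer would, in place of code of your own. Each camera call takes 0.05 s, during which the arm holds its last target. There are 200 camera calls.

## Working session

There is one attempt and no reset: what is moved stays moved. The work goes in short steps, Python scripts to look and compute and a tool call to move; the robot and the scene stay as the last step left them, time stands still between calls to the robot, and variables do not carry over. Pictures are saved under pics/ and viewed, at most 10 in all, crops included, and the job is handed in when it is done.

Besides the shell and the picture viewer there is one more tool, called after "Emit:" as name(argument=value, ...), one argument or row to a line, values as JSON. arm_command: Moves the arm, as the interface text tells. Its arguments: {"type":"object","properties":{"moves":{"type":"string"},"gripper":{"type":"number"}},"required":["moves"]}

```bash
mkdir -p pics; ls; cat > h.py <<'E'
import numpy as np, cv2
from cell import telemetry, eyes, workorder, ctrl
def K(c):
    f=240/np.tan(np.radians(c["vertical_fov"])/2)
    return np.array([[f,0,c["cx"]],[0,f,c["cy"]],[0,0,1.]])
def ray(c,xy):
    n=cv2.undistortPoints(np.array([[xy]],float),K(c),np.array(c["dist"],float))[0,0]
    R=cv2.Rodrigues(np.array(c["rvec"],float))[0]
    return R.T@np.array([n[0],n[1],1.]), -R.T@np.array(c["tvec"],float)
def at_z(c,xy,z):
    d,o=ray(c,xy); return o+d*(z-o[2])/d[2]
def at_depth(c,xy):
    d,o=ray(c,xy); u,v=np.round(xy).astype(int)
    return o+d*c["range_z"][v,u]
def cloud(c):
    v,u=np.mgrid[0:480,0:640]; p=np.stack([u.ravel(),v.ravel()],1).astype(float)
    n=cv2.undistortPoints(p[:,None],K(c),np.array(c["dist"],float))[:,0]
    R=cv2.Rodrigues(np.array(c["rvec"],float))[0]
    z=c["range_z"].ravel()
    P=(np.c_[n,np.ones(len(n))]*z[:,None]-np.array(c["tvec"],float))@R
    P[z==0]=np.nan
    return P.reshape(480,640,3)
def proj(c,P):
    return cv2.projectPoints(np.array(P,float).reshape(-1,3),np.array(c["rvec"],float),np.array(c["tvec"],float),K(c),np.array(c["dist"],float))[0][:,0]
def save(c,n): cv2.imwrite(f"pics/{n}.png",c["frame"][:,:,::-1])
E
python3 - <<'E'
from h import *
np.set_printoptions(precision=4,suppress=True)
for cam in ["scene","top"]:
    c=eyes.capture(cam); save(c,cam+"0")
    for q in ["heat_block","block_face","wide_block","fixture","pad_face","dye_bottle","cover_box"]:
        for f in (eyes.spot_in,eyes.mark_of):
            print(cam,q,f.__name__[:4],[(np.round(r["xy"],1).tolist(),round(r["conf"],2),at_depth(c,r["xy"]).round(3).tolist()) for r in f(cam,q)[:2]])
o=telemetry.get_obs(); print(o, ctrl.tips_ahead)
E
```

```text
pics
scene heat_block call [([319.7, 312.8], 0.7, [0.415, 0.358, 0.038])]
scene heat_block call [([318.9, 321.7], 0.86, [0.405, 0.371, 0.034])]
scene block_face call [([319.8, 312.9], 0.84, [0.414, 0.358, 0.038])]
scene block_face call [([311.9, 296.6], 0.92, [0.45, 0.34, 0.036])]
scene wide_block call [([257.5, 271.3], 0.82, [0.581, 0.354, 0.014])]
scene wide_block call [([257.3, 276.9], 0.63, [0.558, 0.375, 0.034])]
scene fixture call [([369.5, 218.4], 0.76, [0.516, 0.087, 0.01])]
scene fixture call [([370.7, 222.9], 0.61, [0.505, 0.097, 0.012])]
scene pad_face call [([360.9, 204.8], 0.87, [0.535, 0.097, 0.045])]
scene pad_face call [([362.0, 207.4], 0.76, [0.533, 0.095, 0.037])]
scene dye_bottle call [([357.9, 162.7], 0.94, [0.628, -0.004, 0.044])]
scene dye_bottle call [([356.8, 174.7], 0.66, [0.626, -0.002, 0.011])]
scene cover_box call [([217.9, 328.4], 0.77, [0.53, 0.499, 0.023]), ([318.7, 315.3], 0.41, [0.414, 0.362, 0.035])]
scene cover_box call [([217.3, 331.3], 0.9, [0.528, 0.503, 0.021])]
top heat_block call [([261.0, 273.5], 0.67, [0.422, 0.345, 0.018])]
top heat_block c
[... 743 characters left out ...]
0.628, 0.0, 0.039])]
top cover_box call [([186.0, 218.4], 0.57, [0.535, 0.492, 0.027])]
top cover_box call [([185.9, 216.9], 0.96, [0.539, 0.493, 0.023])]
{'time_s': 1.5, 'joint_pos': array([ 1.2263,  0.3109,  0.014 ,  1.5115, -0.0044,  1.3192, -0.0272]), 'qvel': array([ 0.0009, -0.0013, -0.001 , -0.0002,  0.0008, -0.0018, -0.0022]), 'joint_efforts': array([ -0.0002, -37.9804,   0.1458, -23.0856,   0.0123,   0.0019,
         0.    ]), 'tcp_pos': array([ 0.164 , -0.525 ,  0.2533]), 'eef_rot': array([ 0.9886,  0.1509, -0.    ,  0.    ]), 'wrist_force': array([-0.0274, -0.0254,  0.3188]), 'torque': array([-0.0397, -0.0122, -0.0201]), 'grip_force': 0.0, 'gripper_width': 0.9986199277888501} 0.022
```

```bash
python3 - <<'E'
import cv2
a=cv2.imread("pics/top0.png")[130:330,150:480]; cv2.imwrite("pics/topc.png",cv2.resize(a,None,fx=2.4,fy=2.4,interpolation=cv2.INTER_CUBIC))
E
```

```text
(no output)
```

View pics/topc.png

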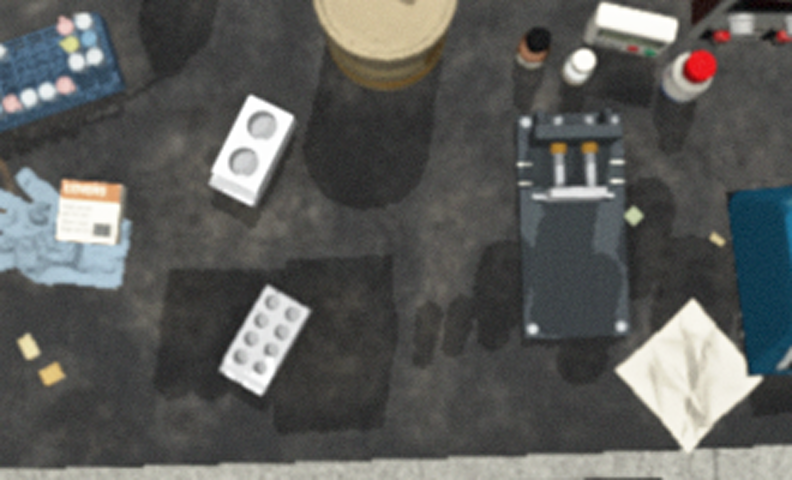

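View pics/scene0.png

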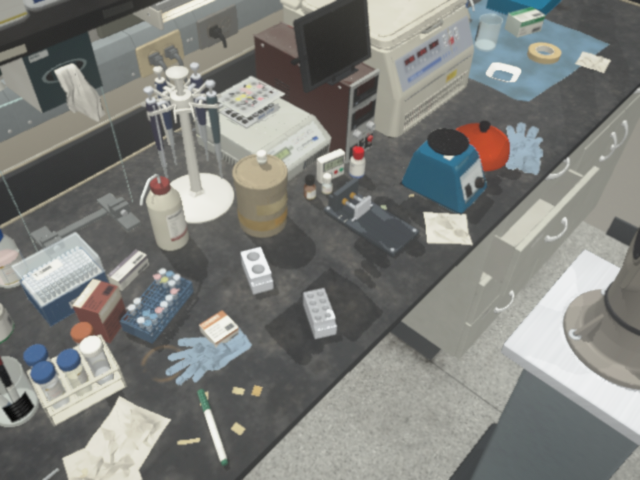

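The top view shows the eight-well block at about (260,273), with its step at the lower left and its screw end at the upper right. The wide block is at (255,192), and the fixture at (388,221) has its pad towards world +x.

```bash
python3 - <<'E'
from h import *
from cell import *
np.set_printoptions(precision=4,suppress=True)
for cam in ["top","scene"]:
    c=eyes.capture(cam); P=cloud(c); im=c["frame"].astype(int)
    g=im.min(2)
    for nm,cen,m in [("heat",(0.42,0.345),(P[...,2]>.026)&(P[...,2]<.05)&(g>110)),("bed",(0.515,0.09),(P[...,2]>.003)&(P[...,2]<.06))]:
        r=.06 if nm=="heat" else .125
        mm=m&(np.hypot(P[...,0]-cen[0],P[...,1]-cen[1])<r)
        if nm=="bed": mm&=abs(P[...,1]-cen[1])<.065
        q=P[mm]; 
        print(cam,nm,len(q),"z",np.percentile(q[:,2],[5,50,95]),cv2.minAreaRect((q[:,:2]*1000).astype(np.float32)),q.mean(0))
    # brightness based: heat block silhouette corners at z=.036
c=eyes.capture("top")
g=c["frame"].min(2); m=np.zeros_like(g); m[240:310,230:290]=(g[240:310,230:290]>120)
n,l,s,_=cv2.connectedComponentsWithStats(m); k=1+s[1:,4].argmax(); print(s[k])
v,u=np.where(l==k); W=np.array([at_z(c,p,.036)[:2] for p in np.c_[u,v].astype(float)])
print(cv2.minAreaRect((W*1000).astype(np.float32)))
# bed screws
for p in [(533,328),(622,326),(526,122),(616,121)]:
    print(p,at_z(c,(150+p[0]/2.4,130+p[1]/2.4),.011))
E
```

```text
top heat 602 z [0.0279 0.0367 0.0399] ((426.0238037109375, 346.1183776855469), (40.35161209106445, 80.4150619506836), 58.494056701660156) [0.4284 0.3443 0.0361]
top bed 4331 z [0.0041 0.0111 0.0418] ((515.1448974609375, 89.96119689941406), (249.42945861816406, 129.85269165039062), 0.0023737067822366953) [0.512  0.087  0.0142]
scene heat 754 z [0.0274 0.0355 0.0389] ((424.7835998535156, 347.6502380371094), (41.215187072753906, 85.77620697021484), 58.4068489074707) [0.4265 0.3469 0.0346]
scene bed 3293 z [0.0047 0.0112 0.0482] ((516.4002685546875, 90.09520721435547), (246.69187927246094, 128.8239288330078), 0.27592843770980835) [0.5131 0.0935 0.0165]
[242 249  37  46 903]
((426.6111145019531, 345.3924560546875), (42.80408477783203, 81.43111419677734), 58.449371337890625)
(533, 328) [0.4287 0.122  0.011 ]
(622, 326) [0.428  0.0468 0.011 ]
(526, 122) [0.6032 0.1215 0.011 ]
(616, 121) [0.6021 0.0445 0.011 ]
```

```bash
python3 - <<'E'
from h import *
np.set_printoptions(precision=3,suppress=True,linewidth=200)
A=[cloud(eyes.capture(x)).reshape(-1,3) for x in("top","scene")]
P=np.vstack(A);P=P[np.isfinite(P).all(1)]
az=np.degrees(np.arctan2(P[:,1],P[:,0]));r=np.hypot(P[:,0],P[:,1])
print("r bins .2..1.0 step .1 (max z)")
for a in range(-90,60,15):
    print(a,[round(float(np.percentile(P[s,2],99.5)),2) if (s:=(az>=a)&(az<a+15)&(r>=q)&(r<q+.1)).sum()>5 else None for q in np.arange(.2,1,.1)])
E
```

```text
r bins .2..1.0 step .1 (max z)
-90 [-0.89, -0.89, -0.89, -0.89, -0.89, -0.89, -0.89, -0.89]
-75 [-0.81, -0.89, -0.89, -0.29, 0.0, 0.0, 0.01, 0.01]
-60 [0.0, -0.89, 0.0, 0.01, 0.01, 0.01, 0.01, 0.07]
-45 [0.0, 0.0, 0.04, 0.08, 0.05, 0.22, 0.25, 0.18]
-30 [-0.89, 0.01, 0.13, 0.13, 0.19, 0.26, 0.26, 0.26]
-15 [-0.89, 0.04, 0.13, 0.13, 0.22, 0.36, 0.26, 0.26]
0 [-0.89, 0.01, 0.01, 0.06, 0.07, 0.36, 0.22, 0.22]
15 [-0.89, 0.0, 0.01, 0.01, 0.14, 0.16, 0.51, 0.51]
30 [0.0, 0.0, 0.0, 0.04, 0.04, 0.04, 0.5, 0.54]
45 [0.0, -0.89, 0.0, 0.0, 0.01, 0.02, 0.12, 0.12]
```

Emit:
arm_command(
  moves="4 6 2 0 0 0; 7 12 3 0 0 -5; 12 16 3 0 0 -8; 17 19 3 0 0 -12; 21 24 3 0 0 -16; 24 29 3 0 0 -20; 27 34 3 0 0 -24; 29 40 3 0 0 -28; 30 46 3 0 0 -32; 31 52 3 0 0 -36; 30 58 3 0 0 -40; 29 65 3 0 0 -44; 27 70 3 0 0 -48; 25 76 3 0 0 -49; 25 81 2 0 0 -49; 25 85 -2 0 0 -49; 25 86 -5 0 0 -49; 25 86 -5 0 0 -49; 25 86 -5 0 0 -49",
  gripper=0,
)

```text
time_s: 4.12
tcp_pos: [0.415, 0.3346, 0.2045]
eef_rot: [0.962, -0.273, 0.001, -0.0]
wrist_force: [0.9, -0.5, 0.8]
gripper_width: 1.0
grip_force: 0.0
```

```bash
python3 - <<'E'
from h import *
np.set_printoptions(precision=4,suppress=True)
c=eyes.capture("wrist"); save(c,"w1"); 
for q in ["heat_block","block_face"]: print(q,[(r["xy"],r["conf"],at_z(c,r["xy"],0 if q[0]=="h" else .018)) for r in eyes.mark_of("wrist",q)[:2]])
P=cloud(c); m=(P[...,2]>.026)&(P[...,2]<.046)&(np.hypot(P[...,0]-.424,P[...,1]-.346)<.06)&(c["frame"].min(2)>60)
q=P[m]; print(len(q),np.percentile(q[:,2],[5,50,95]),cv2.minAreaRect((q[:,:2]*1000).astype(np.float32)))
o=telemetry.get_obs(); print(o["time_s"],o["tcp_pos"],o["eef_rot"],o["joint_pos"])
E
```

```text
heat_block [([301.6, 202.4], 0.97, array([0.4262, 0.3492, 0.    ])), ([190.2, 41.2], 0.56, array([0.5829, 0.3538, 0.    ]))]
block_face [([304.3, 161.0], 0.64, array([0.4569, 0.326 , 0.018 ]))]
3592 [0.0305 0.0353 0.0366] ((431.1211853027344, 345.0712890625), (40.04989242553711, 70.67452239990234), 58.454769134521484)
4.275 [0.4153 0.3348 0.2051] [ 0.9618 -0.2736  0.0012 -0.0011] [-0.2588  0.3662 -0.5946  1.6206  0.2166  1.218  -3.0223]
```

View pics/w1.png

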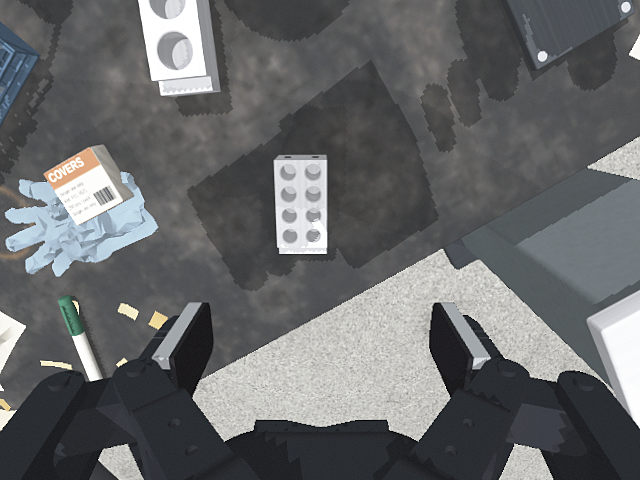

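The wrist view shows the eight-well block upright and aligned at columns 275–327, rows 155–253. Its screw-hole end is at the top (holes at (288,157) and (316,157)) and its step is at the bottom, so I'll descend and grip it.

Emit:
arm_command(
  moves="1.1 1.3 -5 0 0 0; 1.1 1.3 -9 0 0 0; 1.1 1.3 -12 0 0 0; 1.1 1.3 -14.5 0 0 0; 1.1 1.3 -16.5 0 0 0; 1.1 1.3 -17.5 0 0 0; 1.1 1.3 -17.8 0 0 0; 1.1 1.3 -17.8 0 0 0; 1.1 1.3 -17.8 0 0 0",
)

```text
time_s: 5.4
tcp_pos: [0.4256, 0.3485, 0.0262]
eef_rot: [0.962, -0.273, 0.0, -0.001]
wrist_force: [0.3, -0.1, -0.4]
gripper_width: 1.001
grip_force: 0.0
```

Emit:
arm_command(
  moves="0 0 0 0 0 0; 0 0 0 0 0 0; 0 0 0 0 0 0; 0 0 0 0 0 0; 0 0 0 0 0 0; 0 0 0 0 0 0; 0 0 0 0 0 0; 0 0 0 0 0 0",
  gripper=1,
)

```text
time_s: 6.4
tcp_pos: [0.4253, 0.3482, 0.0257]
eef_rot: [0.962, -0.273, 0.0, -0.0]
wrist_force: [-0.8, -0.7, 4.3]
gripper_width: 0.461
grip_force: 62.9
```

Emit:
arm_command(
  moves="0 0 1 0 0 0; 0 0 3 0 0 0; 0 0 7 0 0 0; 0 -4 11 0 0 4; 0 -8 13 0 0 10; 1 -13 14 0 0 16; 1.5 -18 14 0 0 22; 2 -22 14 0 0 27; 2.5 -25 14 0 0 31; 2.5 -26.4 14 0 0 31; 2.5 -26.4 14 0 0 31; 2.5 -26.4 14 0 0 31; 2.5 -26.4 14 0 0 31",
)

```text
time_s: 8.02
tcp_pos: [0.4498, 0.0858, 0.1653]
eef_rot: [1.0, -0.004, -0.0, -0.0]
wrist_force: [-0.5, 1.0, -3.3]
gripper_width: 0.46
grip_force: 62.2
```

```bash
python3 - <<'E'
from h import *
np.set_printoptions(precision=4,suppress=True)
o=telemetry.get_obs(); print(o["time_s"],o["tcp_pos"],o["eef_rot"],o["joint_pos"],o["wrist_force"],o["grip_force"],o["gripper_width"])
for cam in ["wrist","top"]:
    c=eyes.capture(cam); save(c,cam+"2")
    for q in ["heat_block","block_face","fixture","pad_face"]: print(cam,q,[(np.round(r["xy"],1),round(r["conf"],2),at_depth(c,r["xy"]),at_z(c,r["xy"],.0 if q=="fixture" else .028)) for r in eyes.mark_of(cam,q)[:1]])
E
```

```text
8.025 [0.4498 0.0858 0.1653] [ 1.     -0.0042 -0.     -0.0004] [ 0.0941  0.2205 -0.3703  1.8741  0.0898  1.0631 -1.891 ] [-0.5314  0.9611 -3.2996] 62.190746292471886 0.459872946885294
wrist heat_block [(array([322.4, 300.2]), 0.86, array([0.4705, 0.0861, 0.1748]), array([0.3924, 0.0861, 0.028 ]))]
wrist block_face [(array([321.8, 223.2]), 0.78, array([0.492 , 0.0861, 0.1595]), array([0.4531, 0.0862, 0.028 ]))]
wrist fixture [(array([318.7, 128.2]), 0.69, array([0.5173, 0.0878, 0.0097]), array([0.5168, 0.0879, 0.    ]))]
wrist pad_face [(array([317.8,  99.2]), 0.95, array([0.536 , 0.088 , 0.0393]), array([0.5363, 0.0881, 0.028 ]))]
top heat_block [(array([402. , 254.8]), 0.53, array([0.4501, 0.1177, 0.319 ]), array([0.4506, 0.0636, 0.028 ]))]
top block_face [(array([402.3, 229.8]), 0.69, array([0.4921, 0.0892, 0.1773]), array([0.5003, 0.061 , 0.028 ]))]
top fixture [(array([386.3, 221.8]), 0.93, array([0.5185, 0.0897, 0.0101]), array([0.5192, 0.0881, 0.    ]))]
top pad_face [(array([388.7, 210.7]), 0.76, array([0.5373, 0.09  , 0.0483]), array([0.5393, 0.0867, 0.028 ]))]
```

View pics/wrist2.png

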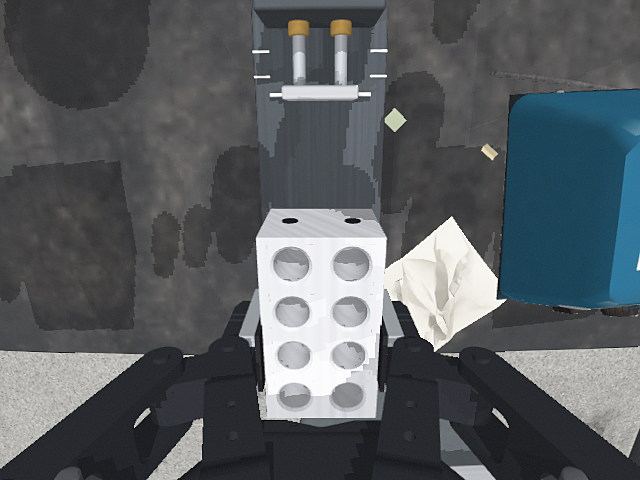

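The wrist view shows the block centred in the jaws, columns 257–385, with its wells up and screw holes at (290,221) and (352,221). The pad is ahead at (320,92), with index lines at rows 51 and 76. I'll measure fixture yaw and offset precisely.

```bash
python3 - <<'E'
from h import *
np.set_printoptions(precision=4,suppress=True)
c=eyes.capture("wrist"); f=c["frame"].astype(int); g=f.min(2)
def blob(x0,x1,y0,y1,t):
    s=np.maximum(g[y0:y1,x0:x1]-t,0); v,u=np.mgrid[y0:y1,x0:x1]; return np.array([(s*u).sum(),(s*v).sum()])/s.sum()
for row in [(44,58),(69,83)]:
    a=at_z(c,blob(248,272,*row,110),.0105); b=at_z(c,blob(368,392,*row,110),.0105); d=a-b
    print("line",a,b,"mid",(a+b)/2,"yaw",np.degrees(np.arctan2(-d[0],d[1])))
m=np.zeros_like(g,np.uint8); m[84:101,282:359]=g[84:101,282:359]>150
v,u=np.where(m); W=np.array([at_z(c,p,.047)[:2] for p in np.c_[u,v].astype(float)])*1000
print("pad",len(v),cv2.minAreaRect(W.astype(np.float32)))
# bed edges by depth
P=cloud(c); z=P[...,2]
L=[];R=[]
for r in range(105,195,3):
    k=[x for x in range(240,400) if 0.006<z[r,x]<.014]
    if k: L.append(P[r,k[0]]);R.append(P[r,k[-1]])
L=np.array(L);R=np.array(R)
for e in(L,R):
    p=np.polyfit(e[:,0],e[:,1],1); print("edge",np.polyval(p,.5155),np.degrees(np.arctan(p[0])))
# held block top
mm=(abs(z-.177)<.008)&(g>110)&(np.hypot(P[...,0]-.45,P[...,1]-.086)<.06)
q=P[mm]; print("blk",len(q),np.percentile(q[:,2],[5,50,95]),cv2.minAreaRect((q[:,:2]*1000).astype(np.float32)),q[:,0].max())
print(P[238:242,320],P[230,320],P[210:216:2,320])
E
```

```text
line [0.568  0.1266 0.0105] [0.5679 0.0473 0.0105] mid [0.5679 0.0869 0.0105] yaw -0.11389626910611637
line [0.552  0.1265 0.0105] [0.5519 0.0471 0.0105] mid [0.5519 0.0868 0.0105] yaw -0.09435453386916476
pad 1030 ((540.1038818359375, 84.50891876220703), (45.255210876464844, 9.064493179321289), 89.49757385253906)
edge 0.13114433928589755 -0.34760321593882704
edge 0.04226314272164588 -0.5624040095740735
blk 18896 [0.1707 0.175  0.1761] ((457.253173828125, 81.4541015625), (59.8087272644043, 71.4810791015625), 89.41360473632812) 0.49319616300895347
[[0.4922 0.0848 0.1751]
 [0.4917 0.0848 0.1744]
 [0.4915 0.0848 0.1749]
 [0.4914 0.0848 0.1756]] [0.4924 0.0848 0.1674] [[0.4925 0.0848 0.1419]
 [0.4925 0.0848 0.1453]
 [0.4926 0.0848 0.1485]]
```

Emit:
arm_command(
  moves="0.5 0.1 -4 0 0 0; 1 0.1 -7 0 0 0; 1.6 0.1 -9.5 0 0 0; 2 0.1 -11.2 0 0 0; 2.2 0.1 -12.2 0 0 0; 2.2 0.1 -12.4 0 0 0; 2.2 0.1 -12.4 0 0 0; 2.2 0.1 -12.4 0 0 0",
)

```text
time_s: 9.57
tcp_pos: [0.4726, 0.0852, 0.0421]
eef_rot: [1.0, -0.006, 0.001, -0.0]
wrist_force: [0.4, -0.3, -2.2]
gripper_width: 0.46
grip_force: 62.2
```

```bash
python3 - <<'E'
from h import *
np.set_printoptions(precision=4,suppress=True)
o=telemetry.get_obs(); print(o["time_s"],o["tcp_pos"],o["eef_rot"],o["wrist_force"])
c=eyes.capture("wrist"); a=c["frame"][40:280,180:460,::-1]; print(c["cx"],c["cy"],c["dist"])
cv2.imwrite("pics/w3.png",cv2.resize(a,None,fx=2.5,fy=2.5,interpolation=cv2.INTER_CUBIC))
E
```

```text
9.575 [0.4726 0.0852 0.0421] [ 1.     -0.0056  0.0008 -0.0001] [ 0.3628 -0.2653 -2.1756]
320.77803793379644 232.48896697796803 [-0.0646  0.      0.      0.      0.    ]
```

View pics/w3.png

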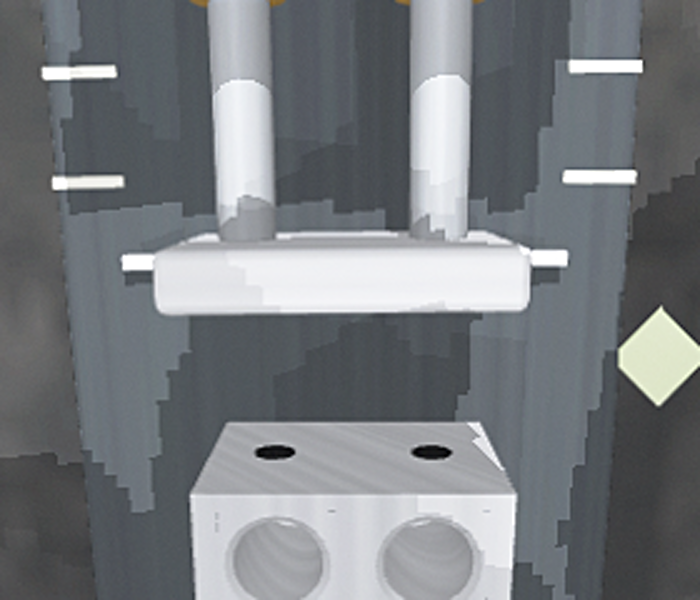

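The view shows the pad's front edge at crop columns 154–529 (middle 341.5) and the block at 190–517 (middle 353.5). The fixture lines are turned about 0.6° relative to the block, so I'll correct by +0.08 cm in y and +0.6°, then lower.

Emit:
arm_command(
  moves="0 0.08 0 0 0 0.6; 0 0.08 -0.2 0 0 0.6; 0 0.08 -0.4 0 0 0.6; 0 0.08 -0.5 0 0 0.6; 0 0.08 -0.6 0 0 0.6; 0 0.08 -0.6 0 0 0.6",
)

```text
time_s: 10.38
tcp_pos: [0.4719, 0.0858, 0.0356]
eef_rot: [1.0, -0.0, -0.0, 0.0]
wrist_force: [-2.0, -0.1, 2.4]
gripper_width: 0.463
grip_force: 62.8
```

```bash
python3 - <<'E'
from h import *
np.set_printoptions(precision=4,suppress=True)
o=telemetry.get_obs(); print(o["time_s"],o["tcp_pos"],o["eef_rot"],o["wrist_force"],o["torque"])
c=eyes.capture("wrist"); a=c["frame"][40:280,180:460,::-1]
cv2.imwrite("pics/w4.png",cv2.resize(a,None,fx=2.5,fy=2.5,interpolation=cv2.INTER_CUBIC))
E
```

```text
10.375 [0.4719 0.0858 0.0356] [ 1.     -0.0004 -0.0002  0.0002] [-2.0331 -0.1038  2.3817] [-0.1211  0.413  -0.0015]
```

View pics/w4.png

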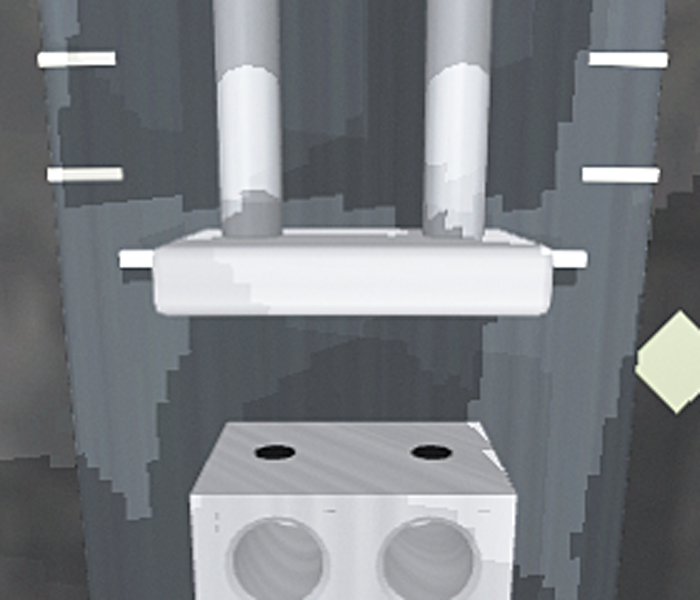

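The block is now centred (352.5 against 353.5) and square, and it rests on the bed. I'll push it in.

Emit:
arm_command(
  moves="0.4 0 0 0 0 0; 0.9 0 0 0 0 0; 1.4 0 0 0 0 0; 1.8 0 0 0 0 0; 2.1 0 0 0 0 0; 2.4 0 0 0 0 0; 2.7 0 0 0 0 0; 3.0 0 0 0 0 0; 3.2 0 0 0 0 0; 3.2 0 0 0 0 0; 3.2 0 0 0 0 0",
)

```text
time_s: 11.8
tcp_pos: [0.4976, 0.0864, 0.0358]
eef_rot: [1.0, 0.0, -0.006, 0.001]
wrist_force: [-16.2, -1.0, 18.8]
gripper_width: 0.46
grip_force: 65.0
```

```bash
cat > look.py <<'E'
from h import *
import sys
np.set_printoptions(precision=4,suppress=True)
o=telemetry.get_obs(); print(o["time_s"],o["tcp_pos"],o["eef_rot"],o["wrist_force"],o["torque"],o["grip_force"])
c=eyes.capture("wrist"); a=c["frame"][40:280,180:460,::-1]
cv2.imwrite(f"pics/{sys.argv[1]}.png",cv2.resize(a,None,fx=2.5,fy=2.5,interpolation=cv2.INTER_CUBIC))
E
python3 look.py w5
```

```text
11.8 [0.4976 0.0864 0.0358] [ 1.      0.0003 -0.0064  0.001 ] [-16.1562  -0.9801  18.816 ] [ 0.0059  2.8377 -0.012 ] 65.04031375050545
```

View pics/w5.png

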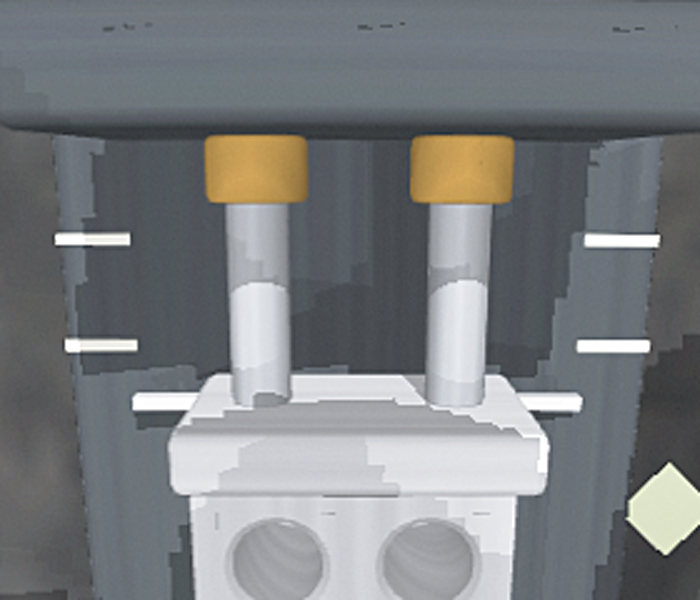

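The block is in contact, with the pointers at row 402 still short of the first line at row 346. The tool has pitched 0.7° nose-down and presses on the bed, so I'll correct the pitch and height.

Emit:
arm_command(
  moves="0 0 0.05 0 -0.4 0; 0 0 0.1 0 -0.7 0; 0 0 0.1 0 -0.7 0; 0 0 0.1 0 -0.7 0",
)

```text
time_s: 12.35
tcp_pos: [0.4988, 0.0865, 0.0356]
eef_rot: [1.0, 0.0, 0.001, 0.0]
wrist_force: [-10.3, 1.2, 7.6]
gripper_width: 0.459
grip_force: 63.5
```

```bash
python3 look.py w6
```

```text
12.35 [0.4988 0.0865 0.0356] [1.     0.0002 0.0008 0.0005] [-10.2821   1.2141   7.6075] [0.173  2.1468 0.0561] 63.49738262593746
```

Emit:
arm_command(
  moves="0.3 0 0.05 0 -0.1 0; 0.6 0 0.1 0 -0.2 0; 0.9 0 0.1 0 -0.3 0; 1.2 0 0.1 0 -0.4 0; 1.2 0 0.1 0 -0.4 0; 1.2 0 0.1 0 -0.4 0; 1.2 0 0.1 0 -0.4 0",
)

```text
time_s: 13.28
tcp_pos: [0.5066, 0.0864, 0.0357]
eef_rot: [1.0, 0.0, -0.0, 0.001]
wrist_force: [-16.2, 0.0, 12.4]
gripper_width: 0.463
grip_force: 64.0
```

```bash
python3 look.py w7
```

```text
13.275 [0.5066 0.0864 0.0357] [ 1.      0.0004 -0.0001  0.0011] [-16.203    0.0418  12.4419] [ 0.288   3.4033 -0.0556] 64.00138825178146
```

View pics/w7.png

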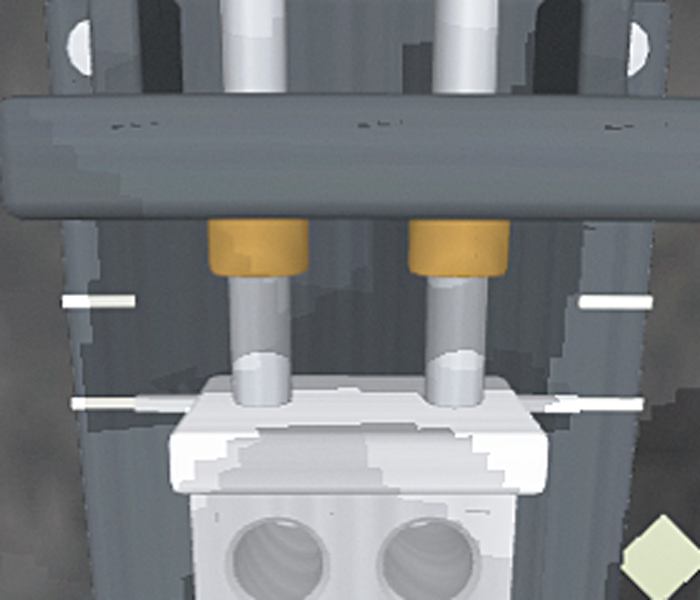

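The pointers are now at the first line (rows 402 and 403, about 12 mm of travel), so about 8 mm more is needed.

Emit:
arm_command(
  moves="0.3 0 0.05 0 -0.1 0; 0.6 0 0.1 0 -0.2 0; 0.9 0 0.15 0 -0.3 0; 1.1 0 0.2 0 -0.4 0; 1.1 0 0.2 0 -0.4 0; 1.1 0 0.2 0 -0.4 0; 1.1 0 0.2 0 -0.4 0; 1.1 0 0.2 0 -0.4 0",
)

```text
time_s: 14.32
tcp_pos: [0.5153, 0.0864, 0.0356]
eef_rot: [1.0, 0.0, 0.001, 0.001]
wrist_force: [-16.0, 1.3, 4.2]
gripper_width: 0.461
grip_force: 63.2
```

```bash
python3 look.py w8
```

```text
14.325 [0.5153 0.0864 0.0356] [1.     0.0004 0.0009 0.0011] [-16.0292   1.2508   4.2449] [ 0.4125  3.4703 -0.0312] 63.16480100154877
```

View pics/w8.png

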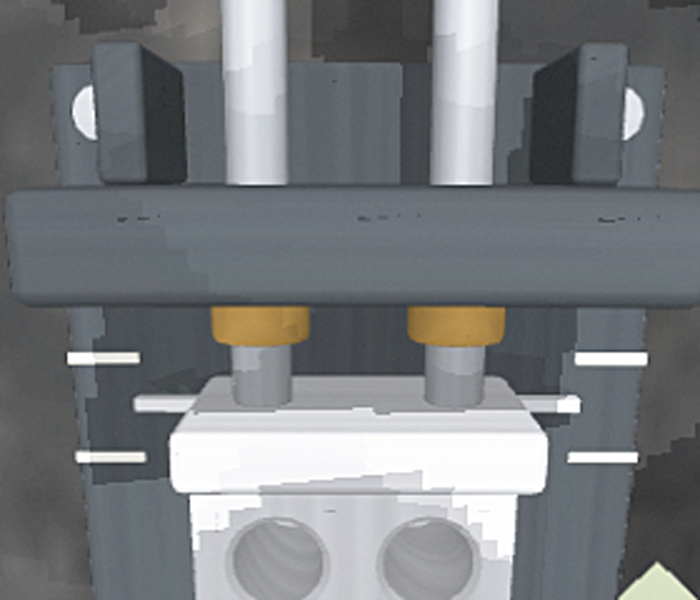

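The pointers at row 402 stand midway between the lines at rows 457 and 358, which is about 20 mm of travel. The block is flat and square, so I'll hold.

Emit:
arm_command(
  moves="0 0 0 0 0 0; 0 0 0 0 0 0; 0 0 0 0 0 0; 0 0 0 0 0 0; 0 0 0 0 0 0; 0 0 0 0 0 0; 0 0 0 0 0 0; 0 0 0 0 0 0; 0 0 0 0 0 0; 0 0 0 0 0 0; 0 0 0 0 0 0; 0 0 0 0 0 0; 0 0 0 0 0 0; 0 0 0 0 0 0; 0 0 0 0 0 0; 0 0 0 0 0 0; 0 0 0 0 0 0; 0 0 0 0 0 0; 0 0 0 0 0 0; 0 0 0 0 0 0",
)

```text
time_s: 16.88
tcp_pos: [0.5154, 0.0864, 0.0357]
eef_rot: [1.0, 0.0, 0.001, 0.001]
wrist_force: [-16.9, 1.0, 4.4]
gripper_width: 0.456
grip_force: 63.2
```

```bash
python3 look.py w9; python3 - <<'E'
import cv2,numpy as np
a=cv2.imread("pics/w8.png",0).astype(int);b=cv2.imread("pics/w9.png",0).astype(int)
for n,i in(("w8",a),("w9",b)):
    print(n,[int(np.average(np.arange(r0,r1),weights=np.maximum(i[r0:r1,c0:c1].mean(1)-130,1e-6))) for r0,r1,c0,c1 in((340,375,80,130),(385,425,145,170),(440,475,85,135))])
E
```

```text
16.875 [0.5154 0.0864 0.0357] [1.     0.0004 0.0009 0.0011] [-16.8827   1.0057   4.4454] [ 0.4526  3.5181 -0.038 ] 63.165232837200165
w8 [357, 403, 456]
w9 [357, 403, 456]
```

Nothing moved over the 2.5 s hold: the pointers stayed at row 403, between the lines at 357 and 456. I'm handing it in.

```bash
python3 -c "
from cell import workorder
print(workorder.finish_job())"
```

```text
the job is handed in; nothing more can be done
None
```

The eight-well block is on the fixture bed wells up, square and centred, its screw-hole end pressing the pad to about 20 mm of travel (about 10 N) with the pointers midway between the index lines; it stayed steady for 2.5 s and was handed in still gripped and pressed, and no move was made on the other things.

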